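Pass an ink tin through the chip-lock hatch

TASK

Pass the ink tin to the printing side through the two-door hatch in the low guard board: stand it upright on the floor of the hatch's open chamber, slide the outer door (the top cover) fully shut over it, and only then slide the inner door at the back all the way open so that the printer across the table can take the tin. Never have both doors open at once, or chips get through. Leave the tin standing in the chamber.

Things in the scene. Friction and masses are not known exactly. Their poses are not given: they have to be found in the camera images.
- ink_tin: The only ink tin: round, upright, pale press lid and dark band, 62 mm across (65 mm at the lid's rim), 37 mm high, 0.12 kg, loose on the table to the right of the hatch. Origin: centre of its underside; z up. A roll of masking tape, a whetstone, an eraser and an ink tube lie near it and are not needed.
- hatch: Plywood hatch fixed to the table. Origin on the table under the chamber's centre; x from the carving side (robot) to the printing side, y left, z up. Chamber: open-topped, inside x and y -75 to +75 mm, walls 8 mm thick, 48 high. Left of it (y to +248) a bay roofed at 47 mm, where the outer door parks. Behind (x 75 to 87) the guard board, 56 mm high, y -130 to +260, with a 120 mm opening.
- chamber_floor (a point): Centre of the chamber's floor, on its upper face (4 mm above the table); axes as the hatch's.
- outer_door (a joint): Outer door: flat aluminium cover, 152 x 156 mm, its top 55 mm above the table, sliding level along the hatch's y. Value in m: 0 = fully shut over the chamber against its stop, 0.165 = fully open, parked to the left (+y); it starts at 0.15 or more. It slides with a few newtons and stays where it is left.
- outer_handle (a point): Centre of the outer door's handle, 78 mm above the table: an upright dark wooden tab, 14 mm thick along the hatch's y (the sliding direction), 34 mm wide along x, from 57 to 98 mm above the table, in the middle of the cover. It moves with the door; shut, it is over the chamber's centre.
- inner_door (a joint): Inner door: upright aluminium panel, 136 mm wide, on the far face of the guard board, sliding level along the hatch's y. Value in m: 0 = shut (as it starts), 0.12 = fully open to the left (+y), against its stop. It slides with a few newtons and stays where it is left.
- inner_handle (a point): Centre of the inner door's handle, 78 mm above the table: a tab like the outer one (14 mm along y, 34 mm along x, top at 98 mm) standing above the guard board, whose top is at 56 mm. It moves with the door; shut, it is at x 92 mm, y -50 mm in the hatch's frame.
Mind the look-alikes: they are no part of the job. What is shaped like the ink_tin but green or turquoise is not meant.

How it is judged:
By the outcome, as a careful person would: the job done as asked, in the order asked, and still so for the second after the job is handed in, with the robot touching nothing.
It also fails if it takes over 58 s, if anything falls off the work surface, if the arm or the gripper's body presses on something with over 40 N, if the wrist force passes 120 N, or if a joint passes its speed limit or range.

ROBOT

A 6-joint arm with a two-finger parallel gripper is mounted at the origin on a cart in front of the work surface, level with it; the furniture and walls round the work are solid. World frame = base frame: x ahead of the robot, y to its left, z up, the work surface at z = 0. Lengths are in m, angles in rad, forces in N, time in s.
With the tool pointing down it reaches from about 0.35 to 0.8 m from the base axis. Payload 7.3 kg.
Tool frame: the origin (TCP) lies at the very end of the fingers, on their centre line; the grasp point (between the pads) lies 19 mm behind it; z points along the fingers, y is the line along which they close (so a half turn about z gives the same grasp; the last joint's range is limited). The gripper opens to 85 mm and grips with 20 to 120 N. Pads are 22 mm wide; open, the fingers measure 114 mm over their backs; the gripper's body (76 mm by 85 mm) begins 54 mm behind the grasp point. The pads swing forward as they close: fully open they stand 13 mm farther back than shut.
Start: joints at [1.171, 0.342, 1.524, -0, 1.275, -0.146], TCP at [0.132, 0.508, 0.231] pointing down, gripper open.
Joint ranges: [-2.53, 2.53], [-0.77, 2.02], [0.04, 2.7], [-1, 4.14], [0.28, 2.66], [-3.11, 3.11]. Speed limits (rad/s): [2.57, 2.57, 3.14, 3.14, 3.14, 3.14].

INTERFACE

Orientations are given as a unit quaternion [w, x, y, z].
In Python, from rig import bot gives the robot as it stands. The module is installed in compiled form; this text tells all that it offers.
- The arm moves only by the tool carry_out, never from a script. Its argument "series" is text: rows parted by semicolons, each of 7 numbers parted by spaces: the shift along the tool's x, y, z normalised to -1 to 1, where 1 is 0.4 m, then the turn, a rotation vector about the tool's x, y, z normalised to -1 to 1, where 1 is pi rad, then the opening, from -1 (shut) to 1 (fully open). A call has 1 to 20 rows; each row is the pose to reach, as a shift and turn from the pose commanded when the call began, along the tool's axes at that moment, turning the shorter way round; what a row does not reach only later rows make up. A row lasts 1/8 s, in which the tool goes at most 62.5 mm and 10.7 degrees, less where a joint would pass 70% of its speed; a pose out of reach is approached as far as the arm can. A call with a number of a shift or a turn outside -1 to 1 is refused whole. A call with a gripper value outside its range is refused whole. The fingers move at their own pace and stop on an object; the grip force is fixed at half the most. Time passes only in rows, so rows that repeat a pose let the fingers close. It gives the time, the measured TCP pose, the force, the opening and the grip force at its end, in the units of the state.
- bot.get_state(): the state, without advancing time (a new reading comes with each control period).
- bot.camera(name): name is "scene" or "top" or "wrist"; returns a dict with "color" (400x640x3 uint8, red, green, blue), "fx", "fy", "cx", "cy" (pixels), "origin" and "rotation" of the camera in the world; the wrist camera has in their place "tool_from_camera" (4x4, takes a point from camera to tool coordinates, whose origin is the TCP and whose axes are the flange's). Camera axes: x right, y up, looking along -z (the intrinsics and any distortion apply to the point x, -y, -z); pixel columns grow to the right and rows downward; lengths in m; the calibration is good to about 2 mm. A picture is of the moment at which its call begins: read the wrist's pose just before it. There is no depth.
- bot.hand_in(): hands the job in; it is judged then, once.
The state is a dict: "clock": time; "joint_pos": joint angles; "joint_vel": joint speeds; "joint_efforts": joint torques, N m; "tool_pos": TCP position; "eef_rot": TCP orientation; "wrist_force": force on the tool from outside, world axes, zero at the start; "moment": the same for the moment, N m; "grip_width": opening from 0.0 (shut) to 1.0 (fully open); "gripper_force": force on a finger pad.
Only numpy, scipy, OpenCV 4.12 (cv2) and the standard library are available. Lean on these libraries where they do the work, as an engineer would, in place of code of your own. Each camera call takes 0.05 s, during which the arm holds its last target. There are 200 camera calls.

## Working session

There is one attempt and no reset: what is moved stays moved. The work goes in short steps, Python scripts to look and compute and a tool call to move; the robot and the scene stay as the last step left them, time stands still between calls to the robot, and variables do not carry over. Pictures are saved under pics/ and viewed, at most 10 in all, crops included, and the job is handed in when it is done.

Besides the shell and the picture viewer there is one more tool, called after "Request:" as name(argument=value, ...) on one line, values as JSON. carry_out: Moves the arm, as the interface text tells. Its arguments: {"type":"object","properties":{"series":{"type":"string"}},"required":["series"]}

```bash
mkdir -p pics
python3 - <<'E'
from rig import bot
import cv2,pickle
s=bot.get_state();print(s)
d={}
for n in("scene","top"):
    c=bot.camera(n);d[n]=c;cv2.imwrite(f"pics/{n}0.png",c["color"][:,:,::-1])
    print({k:v for k,v in c.items() if k!="color"})
pickle.dump(d,open("cams.pkl","wb"))
E
```

```text
{'clock': 0.0, 'joint_pos': array([ 1.17098309e+00,  3.42750521e-01,  1.52499969e+00,  2.37634578e-06,
        1.27537574e+00, -1.46008221e-01]), 'joint_vel': array([-0.00061514,  0.00051063, -0.00017924, -0.00054045, -0.00036904,
        0.00022161]), 'joint_efforts': array([ 9.68659551e-04, -4.33698535e+01, -2.46006685e+01, -1.87242631e-04,
        8.08280805e-03, -4.14956423e-05]), 'tool_pos': array([0.13165209, 0.50782726, 0.23061757]), 'eef_rot': array([-2.07734514e-04,  1.26562478e-01,  9.91958342e-01, -7.37972755e-04]), 'wrist_force': array([-0.15841267,  0.36575567, -0.37447083]), 'moment': array([0.01677544, 0.01593816, 0.00671499]), 'gripper_force': 0.0, 'grip_width': 1.0031604262477685}
{'fx': 383.4152901551081, 'fy': 383.4152901551081, 'cx': 320.85494909788514, 'cy': 200.5522192443378, 'origin': array([ 0.14048568, -0.66745593,  0.70898377]), 'rotation': array([ 0.87598696,  0.36132363, -0.12539173, -0.29388602])}
{'fx': 438.8048347965922, 'fy': 438.8048347965922, 'cx': 318.6939478452386, 'cy': 195.25209317318632, 'origin': array([ 0.37310229, -0.14990468,  1.05041016]), 'rotation': array([ 0.7117956 ,  0.06567256, -0.06970667, -0.69582693])}
```

View pics/top0.png

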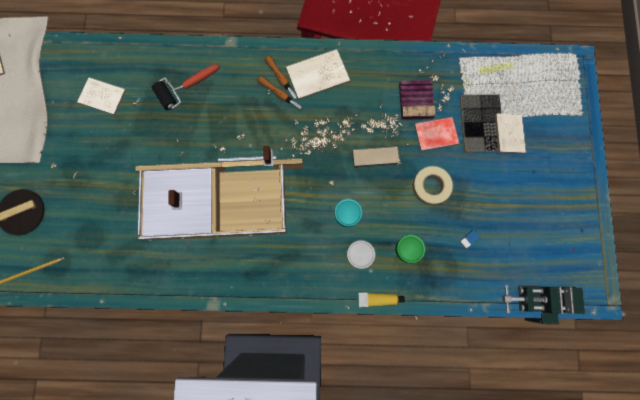

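View pics/scene0.png

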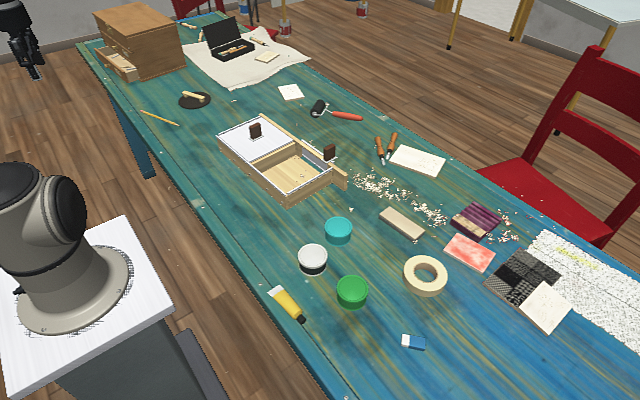

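The top view shows the hatch (chamber open at about (250,200), outer handle (173,198), inner handle (267,155)), and the white-lidded tin at (361,254). The turquoise and green tins are decoys. I'll enlarge this area.

```bash
cat > h.py <<'E'
import numpy as np,cv2,pickle
from scipy.spatial.transform import Rotation as R
def rot(q): return R.from_quat(np.r_[q[1:],q[0]]).as_matrix()
def ray(c,uv,z):
    d=rot(c["rotation"])@np.array([(uv[0]-c["cx"])/c["fx"],-(uv[1]-c["cy"])/c["fy"],-1])
    o=c["origin"]; return o+d*(z-o[2])/d[2]
def proj(c,p):
    q=rot(c["rotation"]).T@(np.asarray(p)-c["origin"]); return np.array([c["cx"]-c["fx"]*q[0]/q[2],c["cy"]+c["fy"]*q[1]/q[2]])
E
python3 - <<'E'
import cv2
a=cv2.imread("pics/top0.png")[140:280,125:395]
cv2.imwrite("pics/topc.png",cv2.resize(a,None,fx=2.95,fy=2.95,interpolation=cv2.INTER_CUBIC))
E
```

```text
(no output)
```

View pics/topc.png

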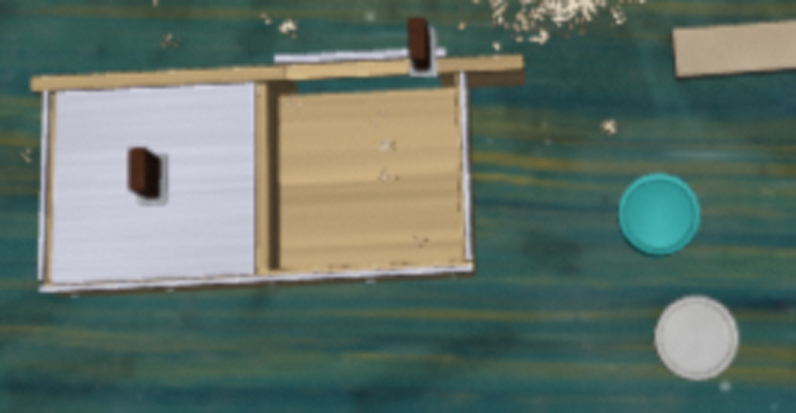

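Run:
```python
from h import *
from scipy.optimize import least_squares
c=pickle.load(open("cams.pkl","rb"))["top"]
px=lambda u,v:(u/2.95+125,v/2.95+140)
P=[((87,260,56),(31,78)),((87,-130,56),(522,55)),((75,260,56),(33,91)),((75,-130,56),(523,69)),((-75,-75,4),(460,268)),((-83,-83,52),(473,270))]
W=np.array([ray(c,px(*q),p[2]/1e3)[:2] for p,q in P]);L=np.array([p[:2] for p,_ in P])/1e3
T=lambda s:L@np.array([[np.cos(s[2]),np.sin(s[2])],[-np.sin(s[2]),np.cos(s[2])]])+s[:2]
r=least_squares(lambda s:(T(s)-W).ravel(),[.4,0,0]);print(r.x,np.round((T(r.x)-W)*1e3,1))
print("tin",ray(c,px(697,338),.037),"extent",ray(c,px(655,338),.037)-ray(c,px(739,338),.037))
x,y,a=r.x;Rm=np.array([[np.cos(a),-np.sin(a)],[np.sin(a),np.cos(a)]])
q=lambda l:np.r_[Rm@np.array(l[:2])+[x,y],l[2]]
for n in("top","scene"):
    cc=pickle.load(open("cams.pkl","rb"))[n]
    for l in [(0,.15,.057),(0,.165,.098),(.092,-.05,.098),(.092,-.05,.057),(-.083,-.083,.048)]:
        u=proj(cc,q(l));print(n,l,u.round(1),((u-[125,140])*2.95).round() if n=="top" else "")
```

```text
[0.55711403 0.01056278 0.06983748] [[ 1.2  1.2]
 [ 0.2 -0.8]
 [-0.3  3. ]
 [-0.3 -0.5]
 [-0.  -4.2]
 [-0.9  1.3]]
tin [ 0.43357839 -0.25423374  0.037     ] extent [-0.0014633   0.06536201  0.        ]
top (0, 0.15, 0.057) [181.9 200.4] [168. 178.]
top (0, 0.165, 0.098) [169.5 197.4] [131. 169.]
top (0.092, -0.05, 0.098) [266.1 152.9] [416.  38.]
top (0.092, -0.05, 0.057) [268.1 157.9] [422.  53.]
top (-0.083, -0.083, 0.048) [284.9 232.1] [472. 272.]
scene (0, 0.15, 0.057) [257.2 137.7] 
scene (0, 0.165, 0.098) [252.5 123.4] 
scene (0.092, -0.05, 0.098) [328.  145.6] 
scene (0.092, -0.05, 0.057) [327.7 157.8] 
scene (-0.083, -0.083, 0.048) [283.7 196.2]
```

```bash
cat >> h.py <<'E'
HX=np.array([.557,.0106]);YAW=.0698
def hw(x,y,z):
    c,s=np.cos(YAW),np.sin(YAW); return np.r_[HX+[c*x-s*y,s*x+c*y],z]
def rows(bot,wps,step=.05):
    """wps: (world pos, gripper, yaw of hatch?1:0, hold rows)"""
    s=bot.get_state();p=s["tool_pos"];Q=rot(s["eef_rot"]);c,n=np.cos(YAW),np.sin(YAW)
    D=np.array([[-c,-n,0],[-n,c,0],[0,0,-1]]).T
    t=R.from_matrix(Q.T@D).as_rotvec()/np.pi; cur=p.copy();out=[]
    for w,g,hold in wps:
        w=np.asarray(w,float);k=max(1,int(np.ceil(np.linalg.norm(w-cur)/step)))
        for i in range(1,k+1): out.append(np.r_[Q.T@(cur+(w-cur)*i/k-p)/.4,t,g])
        out+= [out[-1]]*hold;cur=w
    print(len(out),"rows");print("; ".join(" ".join(f"{v+0:.4g}" if abs(v)>5e-4 else "0" for v in r) for r in out))
E
python3 - <<'E'
from h import *
from rig import bot
rows(bot,[((.33,.42,.23),1,0),((.45,.2,.23),1,0),((.46,-.1,.22),1,0),((.434,-.254,.17),1,3)],.06)
E
```

```text
21 rows
-0.1338 -0.02204 0 0 0 -0.103 1; -0.2676 -0.04408 0.0008787 0 0 -0.103 1; -0.4014 -0.06611 0.001318 0 0 -0.103 1; -0.5352 -0.08815 0.001757 0 0 -0.103 1; -0.6209 -0.1796 0.001859 0 0 -0.103 1; -0.7066 -0.271 0.001961 0 0 -0.103 1; -0.7923 -0.3624 0.002064 0 0 -0.103 1; -0.878 -0.4538 0.002166 0 0 -0.103 1; -0.9636 -0.5452 0.002268 0 0 -0.103 1; -0.9991 -0.6652 0.006585 0 0 -0.103 1; -1.034 -0.7851 0.0109 0 0 -0.103 1; -1.07 -0.905 0.01522 0 0 -0.103 1; -1.105 -1.025 0.01954 0 0 -0.103 1; -1.141 -1.145 0.02386 0 0 -0.103 1; -1.176 -1.265 0.02817 0 0 -0.103 1; -1.187 -1.394 0.07001 0 0 -0.103 1; -1.199 -1.524 0.1118 0 0 -0.103 1; -1.21 -1.654 0.1537 0 0 -0.103 1; -1.21 -1.654 0.1537 0 0 -0.103 1; -1.21 -1.654 0.1537 0 0 -0.103 1; -1.21 -1.654 0.1537 0 0 -0.103 1
```

Request:
carry_out(series="-0.13 -0.02 0 0 0 -0.103 1; -0.27 -0.04 0 0 0 -0.103 1; -0.40 -0.065 0 0 0 -0.103 1; -0.535 -0.09 0 0 0 -0.103 1; -0.62 -0.18 0 0 0 -0.103 1; -0.705 -0.27 0 0 0 -0.103 1; -0.79 -0.36 0 0 0 -0.103 1; -0.88 -0.45 0 0 0 -0.103 1; -0.96 -0.545 0 0 0 -0.103 1; -0.96 -0.545 0 0 0 -0.103 1; -0.96 -0.545 0 0 0 -0.103 1")

```text
clock: 1.48
tool_pos: [0.4484, 0.201, 0.2311]
eef_rot: [-0.0, -0.035, 0.999, 0.0]
wrist_force: [-0.2, 0.2, 0.2]
grip_width: 1.001
gripper_force: 0.0
```

Run:
```python
from h import *
from rig import bot
rows(bot,[((.46,-.1,.22),1,0),((.434,-.254,.17),1,3)],.06)
```

```text
12 rows
0.00385 -0.1255 0.004558 0 0 0 1; 0.0077 -0.2509 0.009116 0 0 0 1; 0.01155 -0.3764 0.01367 0 0 0 1; 0.0154 -0.5019 0.01823 0 0 0 1; 0.01925 -0.6274 0.02279 0 0 0 1; 0.0231 -0.7528 0.02735 0 0 0 1; 0.05355 -0.8794 0.06899 0 0 0 1; 0.08401 -1.006 0.1106 0 0 0 1; 0.1145 -1.132 0.1523 0 0 0 1; 0.1145 -1.132 0.1523 0 0 0 1; 0.1145 -1.132 0.1523 0 0 0 1; 0.1145 -1.132 0.1523 0 0 0 1
```

Request:
carry_out(series="0 -0.125 0 0 0 0 1; 0.01 -0.25 0.01 0 0 0 1; 0.01 -0.375 0.015 0 0 0 1; 0.015 -0.5 0.02 0 0 0 1; 0.02 -0.63 0.02 0 0 0 1; 0.023 -0.75 0.03 0 0 0 1; 0.05 -0.88 0.07 0 0 0 1; 0.08 -1 0.11 0 0 0 1; 0.08 -1 0.11 0 0 0 1; 0.08 -1 0.11 0 0 0 1")

```text
clock: 2.72
tool_pos: [0.4452, -0.1991, 0.1873]
eef_rot: [0.0, -0.035, 0.999, 0.0]
wrist_force: [-0.1, 0.4, 0.4]
grip_width: 0.999
gripper_force: 0.0
```

Run:
```python
from h import *
from rig import bot
rows(bot,[((.434,-.254,.15),1,3),((.434,-.254,.003),1,2)],.05)
s=bot.get_state();c=bot.camera("wrist");pickle.dump((s,c),open("w.pkl","wb"))
T=c["tool_from_camera"];print(T.round(3),c["fx"],s["tool_pos"])
def pw(p):
    q=rot(s["eef_rot"]).T@(np.array(p)-s["tool_pos"]);q=np.linalg.inv(T)@np.r_[q,1];return c["cx"]-c["fx"]*q[0]/q[2],c["cy"]+c["fy"]*q[1]/q[2]
im=c["color"][:,:,::-1].copy()
for a in np.linspace(0,6.28,24):
    u=pw([.4336+.0325*np.cos(a),-.2542+.0325*np.sin(a),.037]);cv2.circle(im,(int(u[0]),int(u[1])),1,(0,0,255),-1)
cv2.imwrite("pics/w1.png",im)
```

```text
10 rows
0.01878 -0.06756 0.04661 0 0 0 1; 0.03756 -0.1351 0.09322 0 0 0 1; 0.03756 -0.1351 0.09322 0 0 0 1; 0.03756 -0.1351 0.09322 0 0 0 1; 0.03756 -0.1351 0.09322 0 0 0 1; 0.03757 -0.1352 0.2157 0 0 0 1; 0.03757 -0.1353 0.3382 0 0 0 1; 0.03758 -0.1354 0.4607 0 0 0 1; 0.03758 -0.1354 0.4607 0 0 0 1; 0.03758 -0.1354 0.4607 0 0 0 1
[[-0.     0.959  0.282  0.071]
 [ 1.     0.     0.001  0.   ]
 [ 0.001  0.282 -0.959 -0.142]
 [ 0.     0.     0.     1.   ]] 330.60608879973717 [ 0.44515849 -0.1990541   0.18733265]
```

View pics/w1.png

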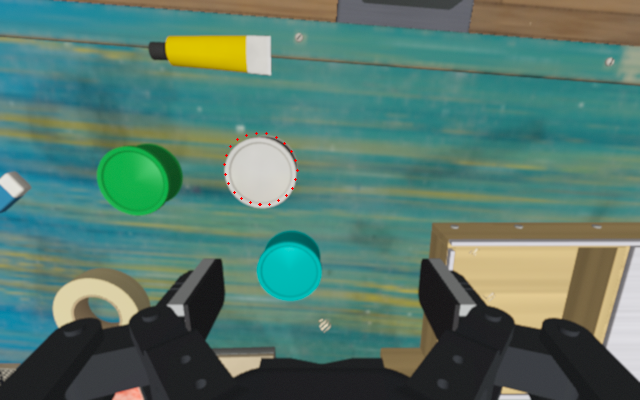

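The lid is centred at (261,172), and my estimate fits to 1–2 mm. Descending to grip it.

Request:
carry_out(series="0.018 -0.068 0.045 0 0 0 1; 0.036 -0.135 0.09 0 0 0 1; 0.036 -0.135 0.09 0 0 0 1; 0.036 -0.135 0.15 0 0 0 1; 0.036 -0.135 0.25 0 0 0 1; 0.036 -0.135 0.35 0 0 0 1; 0.036 -0.135 0.41 0 0 0 1; 0.036 -0.135 0.445 0 0 0 1; 0.036 -0.135 0.46 0 0 0 1; 0.036 -0.135 0.46 0 0 0 1; 0.036 -0.135 0.46 0 0 0 1; 0.036 -0.135 0.46 0 0 0 -1; 0.036 -0.135 0.46 0 0 0 -1; 0.036 -0.135 0.46 0 0 0 -1; 0.036 -0.135 0.46 0 0 0 -1; 0.036 -0.135 0.46 0 0 0 -1; 0.036 -0.135 0.46 0 0 0 -1")

```text
clock: 4.9
tool_pos: [0.4344, -0.2556, 0.0042]
eef_rot: [0.0, -0.035, 0.999, -0.0]
wrist_force: [-1.0, 0.7, 7.3]
grip_width: 0.71
gripper_force: 64.2
```

Run:
```python
from h import *
from rig import bot
c=bot.camera("scene")["color"][200:330,240:400,::-1]
cv2.imwrite("pics/g1.png",cv2.resize(c,None,fx=4,fy=4))
p=bot.get_state()["tool_pos"]
rows(bot,[((p[0],p[1],.13),-1,0),(hw(0,-.004,.13),-1,3),(hw(0,-.004,p[2]+.005),-1,2)],.05)
```

```text
17 rows
0 0 -0.1048 0 0 0 -1; 0 0 -0.2096 0 0 0 -1; 0 0 -0.3144 0 0 0 -1; -0.05897 0.1052 -0.3144 0 0 0 -1; -0.1176 0.2107 -0.3144 0 0 0 -1; -0.1763 0.3161 -0.3144 0 0 0 -1; -0.235 0.4215 -0.3144 0 0 0 -1; -0.2936 0.527 -0.3145 0 0 0 -1; -0.3523 0.6324 -0.3145 0 0 0 -1; -0.3523 0.6324 -0.3145 0 0 0 -1; -0.3523 0.6324 -0.3145 0 0 0 -1; -0.3523 0.6324 -0.3145 0 0 0 -1; -0.3522 0.6325 -0.2138 0 0 0 -1; -0.3521 0.6325 -0.1132 0 0 0 -1; -0.352 0.6326 -0.01258 0 0 0 -1; -0.352 0.6326 -0.01258 0 0 0 -1; -0.352 0.6326 -0.01258 0 0 0 -1
```

View pics/g1.png

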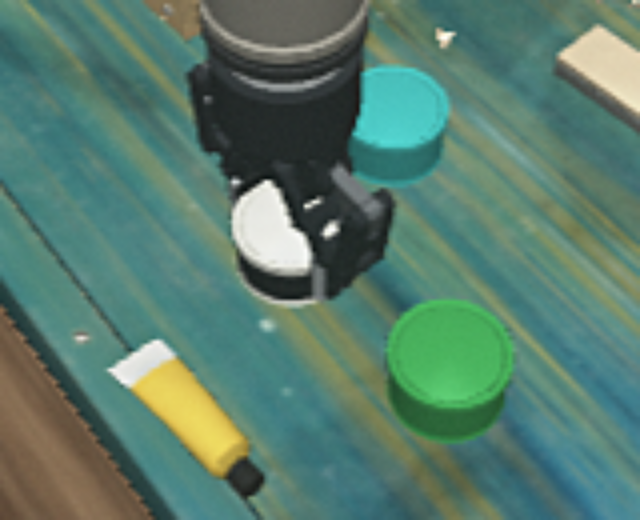

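The tin is held on its band between the pads (lid at about (275,225) in the crop). Lifting it and moving over the chamber.

Request:
carry_out(series="0 0 -0.08 0 0 0 -1; 0 0 -0.18 0 0 0 -1; 0 0 -0.28 0 0 0 -1; 0 0 -0.315 0 0 0 -1; -0.06 0.105 -0.315 0 0 0 -1; -0.12 0.21 -0.315 0 0 0 -1; -0.176 0.316 -0.315 0 0 0 -1; -0.235 0.42 -0.315 0 0 0 -1; -0.294 0.527 -0.315 0 0 0 -1; -0.34 0.61 -0.315 0 0 0 -1; -0.352 0.632 -0.315 0 0 0 -1; -0.352 0.632 -0.315 0 0 0 -1; -0.352 0.632 -0.315 0 0 0 -1")

```text
clock: 6.58
tool_pos: [0.5564, 0.0056, 0.1289]
eef_rot: [-0.001, -0.034, 0.999, -0.0]
wrist_force: [-0.7, -0.1, -1.9]
grip_width: 0.71
gripper_force: 65.6
```

Run:
```python
from h import *
from rig import bot
rows(bot,[(hw(0,-.004,.06),-1,1),(hw(0,-.004,.012),-1,1)],.04)
s=bot.get_state();c=bot.camera("wrist");im=c["color"][:,:,::-1].copy();T=c["tool_from_camera"]
def pw(p):
    q=rot(s["eef_rot"]).T@(np.array(p)-s["tool_pos"]);q=np.linalg.inv(T)@np.r_[q,1];return c["cx"]-c["fx"]*q[0]/q[2],c["cy"]+c["fy"]*q[1]/q[2]
for l in [(-.083,-.083,.048),(-.083,.083,.048),(-.075,-.075,.048),(-.075,.075,.048),(-.017,.155,.098),(-.017,.155,.057)]:
    u=pw(hw(*l));cv2.circle(im,(int(u[0]),int(u[1])),2,(0,0,255),-1)
cv2.imwrite("pics/w2.png",im)
```

```text
6 rows
-0.001293 0.001247 0.08613 0 0 0 -1; -0.002585 0.002494 0.1723 0 0 0 -1; -0.002585 0.002494 0.1723 0 0 0 -1; -0.002646 0.002498 0.2323 0 0 0 -1; -0.002707 0.002501 0.2923 0 0 0 -1; -0.002707 0.002501 0.2923 0 0 0 -1
```

View pics/w2.png

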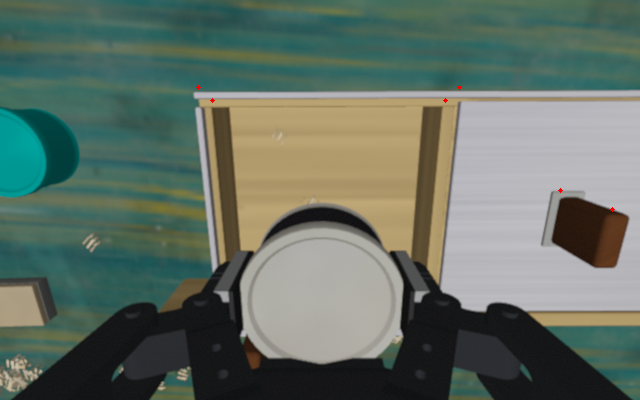

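The tin (322,292) sits between the chamber walls (213 and 447). The hatch is about 2 mm farther in x than I had estimated. Lowering it.

Request:
carry_out(series="-0.007 0.002 0.08 0 0 0 -1; -0.007 0.002 0.16 0 0 0 -1; -0.007 0.002 0.22 0 0 0 -1; -0.007 0.002 0.26 0 0 0 -1; -0.007 0.002 0.28 0 0 0 -1; -0.007 0.002 0.29 0 0 0 -1; -0.007 0.002 0.297 0 0 0 -1; -0.007 0.002 0.297 0 0 0 -1; -0.007 0.002 0.297 0 0 0 -1")

```text
clock: 7.75
tool_pos: [0.56, 0.0077, 0.0109]
eef_rot: [0.0, -0.035, 0.999, -0.0]
wrist_force: [-1.0, 1.0, -0.5]
grip_width: 0.713
gripper_force: 65.6
```

Request:
carry_out(series="0 0 0.003 0 0 0 -1; 0 0 0.006 0 0 0 -1; 0 0 0.006 0 0 0 -1")

```text
clock: 8.12
tool_pos: [0.5598, 0.0077, 0.0083]
eef_rot: [0.0, -0.035, 0.999, 0.0]
wrist_force: [-0.5, -0.1, 1.3]
grip_width: 0.714
gripper_force: 66.1
```

Request:
carry_out(series="0 0 0 0 0 0 0.9; 0 0 0 0 0 0 0.9; 0 0 0 0 0 0 0.9; 0 0 -0.02 0 0 0 0.9; 0 0 -0.06 0 0 0 0.9; 0 0 -0.15 0 0 0 0.9; 0 0 -0.25 0 0 0 0.9; 0 0 -0.36 0 0 0 0.9; 0 0 -0.36 0 0 0 0.9")

```text
clock: 9.25
tool_pos: [0.562, 0.0074, 0.1571]
eef_rot: [0.005, -0.035, 0.999, -0.001]
wrist_force: [0.7, -0.2, -0.6]
grip_width: 0.95
gripper_force: 0.0
```

```bash
sed -i 's/HX=.*;YAW/HX=np.array([.559,.0106]);YAW/' h.py
python3 - <<'E'
from h import *
from rig import bot
rows(bot,[(hw(0,.157,.15),.9,1),(hw(0,.157,.067),.9,2)],.05)
c=bot.camera("wrist");cv2.imwrite("pics/w3.png",c["color"][:,:,::-1])
E
```

```text
9 rows
0.001766 0.1002 0.004273 -0.0005407 0.002899 0 0.9; 0.003532 0.2005 0.008546 -0.0005407 0.002899 0 0.9; 0.005298 0.3007 0.01282 -0.0005407 0.002899 0 0.9; 0.007064 0.401 0.01709 -0.0005407 0.002899 0 0.9; 0.007064 0.401 0.01709 -0.0005407 0.002899 0 0.9; 0.008009 0.4012 0.1208 -0.0005407 0.002899 0 0.9; 0.008953 0.4013 0.2246 -0.0005407 0.002899 0 0.9; 0.008953 0.4013 0.2246 -0.0005407 0.002899 0 0.9; 0.008953 0.4013 0.2246 -0.0005407 0.002899 0 0.9
```

View pics/w3.png

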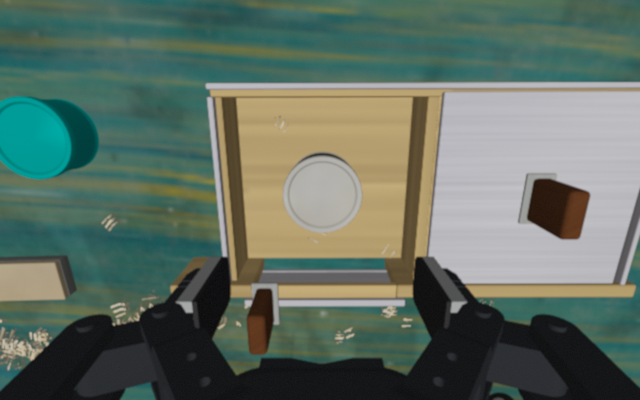

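The tin stands upright in the middle of the chamber (322,193), the outer handle is at (560,208) and the inner handle at (262,315). Next I grip the outer handle.

Request:
carry_out(series="0.002 0.1 0 0 0 0 0.9; 0.002 0.2 0 0 0 0 0.9; 0.002 0.3 0 0 0 0 0.9; 0.002 0.4 0 0 0 0 0.9; 0.002 0.4 0 0 0 0 0.9; 0.002 0.4 0 0 0 0 0.9; 0.002 0.4 0.06 0 0 0 0.9; 0.002 0.4 0.12 0 0 0 0.9; 0.002 0.4 0.18 0 0 0 0.9; 0.002 0.4 0.21 0 0 0 0.9; 0.002 0.4 0.21 0 0 0 0.9; 0.002 0.4 0.21 0 0 0 -1; 0.002 0.4 0.21 0 0 0 -1; 0.002 0.4 0.21 0 0 0 -1; 0.002 0.4 0.21 0 0 0 -1; 0.002 0.4 0.21 0 0 0 -1; 0.002 0.4 0.21 0 0 0 -1; 0.002 0.4 0.21 0 0 0 -1; 0.002 0.4 0.21 0 0 0 -1; 0.002 0.4 0.21 0 0 0 -1")

```text
clock: 11.8
tool_pos: [0.548, 0.1675, 0.0687]
eef_rot: [0.0, -0.035, 0.999, 0.0]
wrist_force: [-1.5, 0.7, 5.6]
grip_width: 0.154
gripper_force: 59.1
```

Run:
```python
from h import *
from rig import bot
s=bot.get_state();c,n=np.cos(YAW),np.sin(YAW)
d=s["tool_pos"][:2]-HX;print(c*d[0]+n*d[1],-n*d[0]+c*d[1],s["wrist_force"])
```

```text
-4.04906240436681e-05 0.15725441398209083 [-1.53224706  0.70321942  5.59702007]
```

Request:
carry_out(series="0 -0.04 0 0 0 0 -1; 0 -0.09 0 0 0 0 -1; 0 -0.14 0 0 0 0 -1; 0 -0.19 0 0 0 0 -1; 0 -0.24 0 0 0 0 -1; 0 -0.29 0 0 0 0 -1; 0 -0.33 0 0 0 0 -1; 0 -0.355 0 0 0 0 -1; 0 -0.37 0 0 0 0 -1; 0 -0.378 0 0 0 0 -1; 0 -0.378 0 0 0 0 -1; 0 -0.378 0 0 0 0 -1")

```text
clock: 13.3
tool_pos: [0.559, 0.0157, 0.0687]
eef_rot: [0.001, -0.035, 0.999, -0.0]
wrist_force: [0.7, -1.9, 5.0]
grip_width: 0.15
gripper_force: 59.2
```

Next, small steps until the stop is felt.

Request:
carry_out(series="0 -0.005 0 0 0 0 -1; 0 -0.01 0 0 0 0 -1; 0 -0.01 0 0 0 0 -1")

```text
clock: 13.68
tool_pos: [0.5593, 0.0121, 0.0687]
eef_rot: [0.001, -0.035, 0.999, -0.0]
wrist_force: [1.1, 0.6, 4.0]
grip_width: 0.153
gripper_force: 59.2
```

Request:
carry_out(series="0 -0.003 0 0 0 0 -1; 0 -0.005 0 0 0 0 -1; 0 -0.005 0 0 0 0 -1")

```text
clock: 14.05
tool_pos: [0.5594, 0.0102, 0.0687]
eef_rot: [0.001, -0.035, 0.999, -0.0]
wrist_force: [0.4, 1.1, 5.2]
grip_width: 0.15
gripper_force: 59.2
```

Request:
carry_out(series="0 -0.005 0 0 0 0 -1; 0 -0.005 0 0 0 0 -1")

```text
clock: 14.3
tool_pos: [0.5595, 0.0094, 0.0687]
eef_rot: [0.001, -0.035, 0.999, 0.001]
wrist_force: [0.9, 6.4, 6.9]
grip_width: 0.153
gripper_force: 59.4
```

Request:
carry_out(series="0 -0.005 0 0 0 0 -1; 0 -0.005 0 0 0 0 -1")

```text
clock: 14.55
tool_pos: [0.5595, 0.0094, 0.0687]
eef_rot: [0.001, -0.035, 0.999, 0.002]
wrist_force: [1.0, 15.7, 5.2]
grip_width: 0.153
gripper_force: 59.6
```

The stop is reached: y does not move and the force builds to 16 N. I'll unload, release, lift, and go to the inner handle.

Request:
carry_out(series="0 0.007 0 0 0 0 -1; 0 0.007 0 0 0 0 0.2; 0 0.007 0 0 0 0 0.2; 0 0.007 0 0 0 0 0.2; 0 0.007 -0.03 0 0 0 0.2; 0 0.007 -0.1 0 0 0 0.2; 0 0.007 -0.2 0 0 0 0.2; 0 0.007 -0.2 0 0 0 0.2; -0.08 -0.04 -0.2 0 0 0 0.2; -0.16 -0.08 -0.2 0 0 0 0.2; -0.23 -0.118 -0.2 0 0 0 0.2; -0.23 -0.118 -0.2 0 0 0 0.2; -0.23 -0.118 -0.2 0 0 0 0.2; -0.23 -0.118 -0.2 0 0 0 0.2")

```text
clock: 16.3
tool_pos: [0.6533, -0.0337, 0.1482]
eef_rot: [-0.0, -0.035, 0.999, 0.0]
wrist_force: [-0.4, -0.2, 0.4]
grip_width: 0.601
gripper_force: 0.0
```

Run:
```python
from h import *
from rig import bot
a=bot.camera("wrist")["color"][:,:,::-1];b=bot.camera("scene")["color"][100:220,200:392,::-1]
b=cv2.resize(b,(640,400));cv2.imwrite("pics/w4.png",cv2.resize(np.vstack([a,b]),(480,600)))
```

```text
(no output)
```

View pics/w4.png

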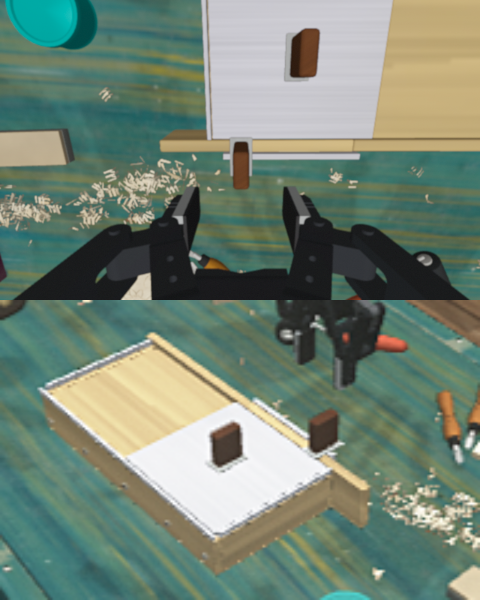

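The outer door covers the chamber, and the inner handle is aligned between the fingers. Descending to grip.

Request:
carry_out(series="-0.003 0 0.06 0 0 0 0.2; -0.003 0 0.12 0 0 0 0.2; -0.003 0 0.17 0 0 0 0.2; -0.003 0 0.195 0 0 0 0.2; -0.003 0 0.195 0 0 0 0.2; -0.003 0 0.195 0 0 0 -1; -0.003 0 0.195 0 0 0 -1; -0.003 0 0.195 0 0 0 -1; -0.003 0 0.195 0 0 0 -1; -0.003 0 0.195 0 0 0 -1; -0.003 0 0.195 0 0 0 -1")

```text
clock: 17.77
tool_pos: [0.6557, -0.0337, 0.0712]
eef_rot: [0.001, -0.035, 0.999, 0.0]
wrist_force: [-1.8, 3.3, 6.1]
grip_width: 0.152
gripper_force: 60.1
```

Request:
carry_out(series="0 0.03 0 0 0 0 -1; 0 0.08 0 0 0 0 -1; 0 0.13 0 0 0 0 -1; 0 0.18 0 0 0 0 -1; 0 0.23 0 0 0 0 -1; 0 0.26 0 0 0 0 -1; 0 0.28 0 0 0 0 -1; 0 0.288 0 0 0 0 -1; 0 0.288 0 0 0 0 -1; 0 0.288 0 0 0 0 -1")

```text
clock: 19.02
tool_pos: [0.6474, 0.0809, 0.0713]
eef_rot: [0.001, -0.035, 0.999, -0.0]
wrist_force: [-2.5, 1.2, 6.2]
grip_width: 0.147
gripper_force: 60.2
```

Request:
carry_out(series="0 0.005 0 0 0 0 -1; 0 0.01 0 0 0 0 -1; 0 0.01 0 0 0 0 -1")

```text
clock: 19.4
tool_pos: [0.6472, 0.0843, 0.0712]
eef_rot: [0.001, -0.035, 0.999, -0.0]
wrist_force: [-3.1, -0.1, 6.0]
grip_width: 0.153
gripper_force: 60.2
```

Request:
carry_out(series="0 0.005 0 0 0 0 -1; 0 0.01 0 0 0 0 -1; 0 0.01 0 0 0 0 -1")

```text
clock: 19.77
tool_pos: [0.6471, 0.0861, 0.0713]
eef_rot: [0.0, -0.035, 0.999, -0.002]
wrist_force: [-1.8, -8.6, 6.8]
grip_width: 0.155
gripper_force: 60.3
```

Request:
carry_out(series="0 0.004 0 0 0 0 -1; 0 0.004 0 0 0 0 -1")

```text
clock: 20.02
tool_pos: [0.6471, 0.0861, 0.0713]
eef_rot: [0.0, -0.035, 0.999, -0.003]
wrist_force: [-2.7, -14.6, 5.7]
grip_width: 0.152
gripper_force: 60.4
```

The stop is reached after 0.120 m of travel. Unload, release, retreat upward and check.

Request:
carry_out(series="0 -0.008 0 0 0 0 -1; 0 -0.008 0 0 0 0 0.2; 0 -0.008 0 0 0 0 0.2; 0 -0.008 0 0 0 0 0.2; 0 -0.008 -0.03 0 0 0 0.2; 0 -0.008 -0.1 0 0 0 0.2; 0 -0.008 -0.2 0 0 0 0.2; 0.02 0.08 -0.3 0 0 0 0.2; 0.05 0.2 -0.35 0 0 0 0.2; 0.1 0.35 -0.35 0 0 0 0.2; 0.1 0.45 -0.35 0 0 0 0.2; 0.1 0.45 -0.35 0 0 0 0.2; 0.1 0.45 -0.35 0 0 0 0.2")

```text
clock: 21.65
tool_pos: [0.5942, 0.2667, 0.2105]
eef_rot: [0.0, -0.035, 0.999, -0.0]
wrist_force: [1.0, -0.1, 0.2]
grip_width: 0.602
gripper_force: 0.0
```

Run:
```python
from h import *
from rig import bot
a=bot.camera("top")["color"][130:260,120:320,::-1];b=bot.camera("scene")["color"][90:220,200:400,::-1]
cv2.imwrite("pics/f.png",cv2.resize(np.vstack([a,b]),None,fx=2.3,fy=2.3))
```

```text
(no output)
```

View pics/f.png

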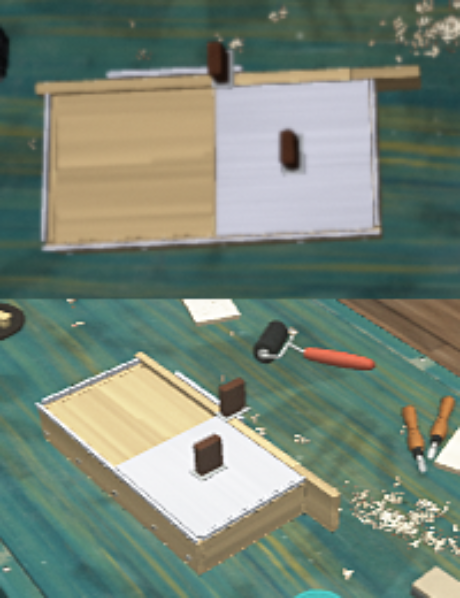

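The outer door is shut over the chamber, the inner handle has moved fully left (218,62), and the arm is clear.

```bash
python3 -c "
from rig import bot
print(bot.hand_in())"
```

```text
the job is handed in; nothing more can be done
None
```

I've handed the job in: the tin was standing in the chamber when I closed the outer door to its stop, and only then did I slide the inner door open to its stop (about 22 s of the 58 s used).

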